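# Lock the bayonet cap onto the dust-extraction port

### The job

Close the open port of the blue dust-extraction box: pick up the grey bayonet cap, find the port's entry gaps with its two lugs, push it in against the spring, twist it clockwise and let it spring back up into its notches so it is locked level, then let go. Work gently, never loading the port with more than 60 N, and leave the other things on the bench where they are.

Things in the scene. Friction and masses are not known exactly. Their poses are not given: they have to be found in the camera images.
- cap: Grey bayonet cap, standing upright, 66 mm tall, 0.08 to 0.17 kg. Origin: centre of its underside, z up. Round plug 41 mm diameter from 0 to 26 mm height (lowest 4 mm tapered to 33 mm), head disc 60 mm diameter from 26 to 34 mm, grip bar above. A half turn gives the same cap.
- grip (a point): On the cap's axis in the grip bar, 55 mm above the cap's underside. The bar is 50 mm long (cap's x), 16 mm thick (cap's y), from 34 to 66 mm height.
- lugs (a point): On the cap's axis at the mid height of its two steel lugs, which stick out of the plug at the cap's +x and -x, in line with the grip bar: each 9 mm wide, reaching 27.5 mm from the axis, from 4 to 11 mm above the cap's underside.
- manifold: Fixed blue dust-extraction box 150 x 150 x 60 mm. Origin: centre of its underside, z up. On the middle of its top stands the port, an upright aluminium collar (74 mm outer diameter, 45 mm tall, bore 44 mm) with an 11 mm thick rim. A black pipe stub sticks out at +x to 120 mm from the centre. The collar does not turn.
- mouth (a point): Centre of the port's mouth: on the collar's axis at the level of the rim's top face, 105 mm above the bench. Axes as the box's.
- gaps (a point): On the axis, 4 mm below the mouth: the cap's underside is here when its lugs lie on the rim. The rim has two opposite entry gaps, 14 mm wide, for the lugs. Their line is turned from the box's x axis, counterclockwise seen from above, by 0.2 to 1.4 rad, which no pose shows. See it, or feel it by turning the lightly pressed cap until it drops in.
- spring (a point): On the axis, 10 mm below the mouth: with its lugs in the gaps the cap's underside meets the spring shutter here, 5 N to start plus 0.4 N per mm. At 22 mm below the mouth the lugs clear the rim's underside; at 26 mm the cap's head meets the rim (hard stop). Let up unturned, the cap comes back up to here.
- seat (a point): On the axis, 16 mm below the mouth: the underside of the locked cap. Below the rim the cap turns clockwise seen from above (the other way is blocked). Counted from the gaps' middle, the lugs are under 16 mm wide notches from 54 degrees on, and at 65 meet a hard stop, still in the notches. Let up there it springs 6 mm up and is locked; let up earlier it stays at 22 mm.
- mallet: Bystander: mallet, wooden handle 24 mm thick and black rubber head 64 x 100 mm, lying. Origin on the bench in mid handle.
- chisel: Bystander: chisel with yellow handle, 230 mm long, 26 mm high, lying along its x. Origin on the bench at the front end of the handle.
- glue: Bystander: white glue bottle, 56 mm diameter, 150 mm tall, upright. Origin: centre of its underside.
- offcut: Bystander: wood offcut 70 x 45 x 22 mm. Origin: centre of its underside.
- lath: Bystander: wood lath 260 x 22 x 12 mm along its x. Origin: centre of its underside.
- clamp: Bystander: small bar clamp 150 x 160 mm, 24 mm high, lying. Origin: under the middle of its bar.
- tape: Bystander: tape measure 66 x 36 x 66 mm, standing. Origin: centre of its underside.
Not all that is in view belongs to the job. What is meant by the cap is not brown or red, and is the smaller of those in its own colour.

How it is judged:
On the way:
1. the cap is pushed in through the entry gaps, its lugs below the rim (underside at least 20 mm below the rim's top face) (z of cap in the frame of manifold below 0.085 m and horizontal distance between cap and mouth below 0.005 m), for 0.1 s.
At the end, for the whole second after the job is handed in: The cap is released and at rest, locked in the port's notches: its underside 16 mm (13.5 to 18.5) below the rim's top face, within 4 mm of the port's axis, upright within 4 degrees (z of cap in the frame of manifold between 0.0865 and 0.0915 m and horizontal distance between cap and mouth below 0.004 m and angle between cap's own z axis and vertical below 0.07 rad and linear speed of cap below 0.01 m/s); the robot touches nothing.
It fails at once if the cap is pressed against the port (collar, shutter or box) with more than 60 N (contact force between cap and manifold above 60 N).
It fails at once if the fingers or arm load the box or collar with more than 60 N (contact force between any of the fingers, the arm and manifold above 60 N).
It fails at once if another thing on the bench is moved more than 30 mm (distance of any of mallet, chisel, glue, offcut, lath, clamp, tape from where it was at the start of the episode above 0.03 m).
It also fails if it takes over 72 s, if anything falls off the work surface, if the arm or the gripper's body presses on something with over 40 N, if the wrist force passes 120 N, or if a joint passes its speed limit or range.

### The arm

A 6-joint arm with a two-finger parallel gripper is mounted at the origin on the work surface. World frame = base frame: x ahead of the robot, y to its left, z up, the work surface at z = 0. Lengths are in m, angles in rad, forces in N, time in s.
With the tool pointing down it reaches from about 0.35 to 0.8 m from the base axis. Payload 7.3 kg.
Tool frame: the origin (TCP) lies midway between the tips of the shut fingers; the grasp point (between the pads) lies 19 mm behind it; z points along the fingers, y is the line along which they close (so a half turn about z gives the same grasp; the last joint's range is limited). The gripper opens to 85 mm and grips with 20 to 120 N. Pads are 22 mm wide; open, the fingers measure 114 mm over their backs; the gripper's body (76 mm by 85 mm) begins 54 mm behind the grasp point. The pads swing forward as they close: fully open they stand 13 mm farther back than shut.
Start: joints at [1.184, 0.342, 1.524, -0, 1.275, -0.146], TCP at [0.125, 0.51, 0.231] pointing down, gripper open.
Joint ranges: [-2.53, 2.53], [-0.77, 2.02], [0.04, 2.7], [-1, 4.14], [0.28, 2.66], [-3.11, 3.11]. Speed limits (rad/s): [2.57, 2.57, 3.14, 3.14, 3.14, 3.14].

### API

Orientations are given as [roll, pitch, yaw] about the fixed x, y, z axes, in that order (R = Rz(yaw) Ry(pitch) Rx(roll)).
In Python, from rig import robot gives the robot as it stands. The module is installed in compiled form; this text tells all that it offers.
- The arm moves only by the shell command python3 -m pendant 'ROWS' [FORCE]. ROWS is JSON, a list that holds one entry, the list of rows, each a list of 7 numbers: the shift along the tool's x, y, z in cm, then the turn, a rotation vector about the tool's x, y, z in rad, then the closure, from -1 (fully open) to 1 (shut), so that 0 is half open. In form: [[[dx, dy, dz, ax, ay, az, fingers], ...]]. A call has 1 to 20 rows; each row shifts and turns the commanded pose from where the row before left it, along the tool's axes as they then stand; what a row does not reach is not made up. A row lasts 1/10 s, in which the tool goes at most 50 mm and 8.59 degrees, less where a joint would pass 70% of its speed; a pose out of reach is approached as far as the arm can. A call with a gripper value outside its range is refused whole. The fingers move at their own pace and stop on an object; FORCE is the grip in N (left out, the last holds). Time passes only in rows, so rows that do not move let the fingers close. It gives the time, the measured TCP pose, the force, the opening and the grip force at its end, in the units of the state.
- robot.read_state(): the state, without advancing time (a new reading comes with each control period).
- robot.grab_frame(name): name is "scene" or "top" or "wrist"; returns the picture (400x640x3 uint8, red, green, blue); there is no depth.
- robot.camera_params(name): a dict with "K" (3x3 intrinsics, pixels), "R" (3x3) and "t" (3): a world point X has camera coordinates R X + t. Camera axes: x right, y down, z forward; pixel columns grow to the right and rows downward; lengths in m; the calibration is good to about 2 mm. A picture is of the moment at which its call begins: read the wrist's pose just before it. camera_params takes no time and is no camera call; for the wrist camera it gives the pose at the moment of the call.
- robot.hand_in(): hands the job in; it is judged then, once.
Trained networks look in the newest picture that a camera, given by its name, has taken for a name from the list of things; names that differ only in an ending like _2 or _b are one class to them, and where a whole thing is asked for, a point or a joint stands for the part that bears it (a point fixed in the world has none). Each returns a list of dicts, best first, with "score" (0 to 1); they miss things now and then, are a little off and sometimes report something else, mostly with a low value. They report only what shows in the picture. A call takes as long as a camera call. They do not tell look-alikes from the thing itself.
- robot.trace(camera, target): "mask" (400x640 bool, what is visible of it) and "position" ([row, column] in pixels, amid what is visible of it).
The state is a dict: "time": time; "joint_positions": joint angles; "dq": joint speeds; "tau": joint torques, N m; "position": TCP position; "ee_rot": TCP orientation; "contact_force": force on the tool from outside, world axes, zero at the start; "torque": the same for the moment, N m; "opening": finger opening in m; "finger_force": force on a finger pad.
Only numpy, scipy, OpenCV 4.12 (cv2) and the standard library are available. Lean on these libraries where they do the work, as an engineer would, in place of code of your own. Each camera call takes 0.05 s, during which the arm holds its last target. There are 200 camera calls.

## Working session

There is one attempt and no reset: what is moved stays moved. The work goes in short steps, Python scripts to look and compute and a shell command to move; the robot and the scene stay as the last step left them, time stands still between calls to the robot, and variables do not carry over. Pictures are saved under pics/ and viewed, at most 10 in all, crops included, and the job is handed in when it is done.

```bash
mkdir -p pics
cat > h.py <<'E'
import numpy as np,cv2
from rig import robot
def ray(cam,rc,P=None):
    P=P or robot.camera_params(cam);K,R,t=[np.array(P[k]) for k in("K","R","t")]
    d=R.T@np.linalg.solve(K,[rc[1],rc[0],1.]);return -R.T@t,d
def at_z(cam,rc,z,P=None):
    c,d=ray(cam,rc,P);return c+d*(z-c[2])/d[2]
def proj(cam,X,P=None):
    P=P or robot.camera_params(cam);u=np.array(P["K"])@(np.array(P["R"])@X+np.array(P["t"]));return u[:2]/u[2]
def save(n,im): cv2.imwrite(f"pics/{n}.png",cv2.cvtColor(im,cv2.COLOR_RGB2BGR))
E
python3 - <<'E'
from h import *
a=robot.grab_frame("scene");b=robot.grab_frame("top")
save("both",cv2.resize(np.vstack([a,b]),(480,600)))
save("top1",b)
for cam in("top","scene"):
  for n,z in(("cap",.034),("manifold",.06)):
    for d in robot.trace(cam,n)[:4]: print(cam,n,round(d["score"],2),np.round(d["position"]),d["mask"].sum(),at_z(cam,d["position"],z).round(3))
s=robot.read_state();print(s["time"],s["position"],s["ee_rot"],s["contact_force"],s["opening"])
E
```

```text
top cap 0.89 [248. 402.] 295 [ 0.458 -0.237  0.034]
top cap 0.85 [290. 404.] 768 [ 0.34  -0.249  0.034]
top cap 0.74 [220. 414.] 558 [ 0.547 -0.27   0.034]
top cap 0.6 [263. 369.] 333 [ 0.405 -0.144  0.034]
top manifold 0.65 [219. 250.] 2976 [0.496 0.212 0.06 ]
scene cap 0.96 [139. 327.] 434 [ 0.334 -0.244  0.034]
scene cap 0.79 [167. 327.] 204 [ 0.414 -0.137  0.034]
scene cap 0.45 [153. 306.] 205 [ 0.438 -0.237  0.034]
scene manifold 0.67 [252. 378.] 2511 [0.497 0.234 0.06 ]
0.3 [0.12512518 0.509763   0.23107802] [-3.14113286e+00 -1.01894531e-04  2.90080364e+00] [-0.69069255  1.21998827 -0.75929601] 0.0856421294196027
```

View pics/top1.png

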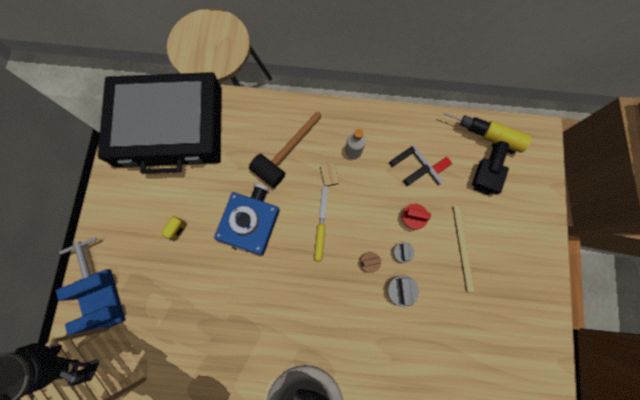

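The candidates in the top view are red (416,216), brown (370,262), small grey (403,252) and large grey (403,291). The cap is not red or brown and is the smaller grey one, so it is the one at (403,252). I'll confirm with one crop.

Run:
```python
from h import *
b=cv2.cvtColor(cv2.imread("pics/top1.png"),cv2.COLOR_BGR2RGB)
z=lambda r,c:cv2.resize(b[r-32:r+32,c-40:c+40],(400,320),interpolation=cv2.INTER_CUBIC)
save("crop1",np.hstack([z(262,395),z(220,246)]))
for d in robot.trace("top","cap")[:4]:
    m=d["mask"].astype(np.uint8);(c,wh,a)=cv2.minAreaRect(cv2.findNonZero(m));print(d["position"],c,wh)
print(at_z("top",(252,403),.034),at_z("top",(219,243.5),.105))
from scipy.spatial.transform import Rotation as Ro
P=robot.camera_params("wrist");s=robot.read_state();Rt=Ro.from_euler("xyz",s["ee_rot"]).as_matrix()
R=np.array(P["R"]);C=-R.T@np.array(P["t"]);print("cam in tool",Rt.T@(C-s["position"]),(Rt.T@R.T).round(3),P["K"],Rt.round(3))
```

```text
[248.2, 401.6] (402.7500305175781, 251.75) (19.091880798339844, 18.384777069091797)
[290.0, 403.6] (402.0, 291.0) (30.0, 30.0)
[219.6, 414.2] (414.84613037109375, 216.73077392578125) (26.07090950012207, 25.238859176635742)
[263.3, 368.6] (369.75, 262.25) (19.798988342285156, 19.091880798339844)
[ 0.44761677 -0.24174132  0.034     ] [0.48607807 0.22159932 0.105     ]
cam in tool [ 0.08300692  0.00152434 -0.14167434] [[-0.    -0.947 -0.321]
 [ 1.    -0.     0.   ]
 [-0.001 -0.321  0.947]] [[325.62410263   0.         320.50950754]
 [  0.         325.62410263 197.07922888]
 [  0.           0.           1.        ]] [[-0.971  0.238 -0.   ]
 [ 0.238  0.971 -0.   ]
 [-0.    -0.    -1.   ]]
```

View pics/crop1.png

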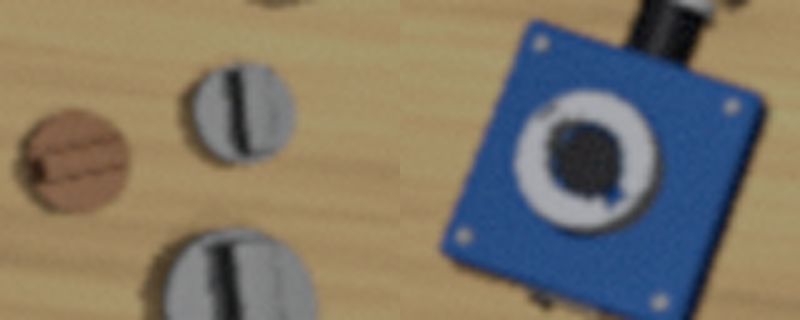

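The crop shows the small grey cap at crop (242,113). Its bar runs almost along world x. The port shows a gap at about crop (615,200), so the gap line is at roughly 35° in world. I'll go over the port first for a closer look, then to the cap.

```bash
python3 -m pendant '[[[-2.8,-1.3,0,0,0,0,0],[-2.8,-1.3,0,0,0,0,0],[-2.8,-1.3,0,0,0,0,0],[-2.8,-1.3,0,0,0,0,0],[-2.8,-1.3,0,0,0,0,0],[-2.8,-1.3,0,0,0,0,0],[-2.8,-1.3,0,0,0,0,0],[-2.8,-1.3,0,0,0,0,0],[-2.8,-1.3,0,0,0,0,0],[-2.8,-1.3,0,0,0,0,0],[-2.8,-1.3,0,0,0,0,0],[-2.8,-1.3,0,0,0,0,0],[-2.8,-1.3,0,0,0,0,0],[-2.8,-1.3,0,0,0,0,0],[-2.8,-1.3,0,0,0,0,0],[0,0,0,0,0,0,0],[0,0,0,0,0,0,0]]]' 60
cat > look.py <<'E'
from h import *; import sys,json
s=robot.read_state();print(np.round(s["position"],4),np.round(s["ee_rot"],4),s["time"],s["opening"])
P=robot.camera_params("wrist");im=robot.grab_frame("wrist");n=sys.argv[1];save(n,im)
np.savez(f"pics/{n}.npz",**P)
for d in robot.trace("wrist",sys.argv[2])[:3]: print(round(d["score"],2),np.round(d["position"]),at_z("wrist",d["position"],float(sys.argv[3]),P).round(3))
E
python3 look.py port manifold .105
```

```text
time: 2.05
position: [0.4866, 0.22, 0.231]
ee_rot: [-3.142, -0.001, 2.899]
contact_force: [-0.7, 0.3, 0.0]
opening: 0.0427
finger_force: 0.0
[0.4866 0.22   0.231 ] [-3.1416e+00 -8.0000e-04  2.8994e+00] 2.05 0.04268263771545297
0.62 [163. 324.] [0.466 0.229 0.105]
0.16 [311. 321.] [0.61  0.192 0.105]
```

View pics/port.png

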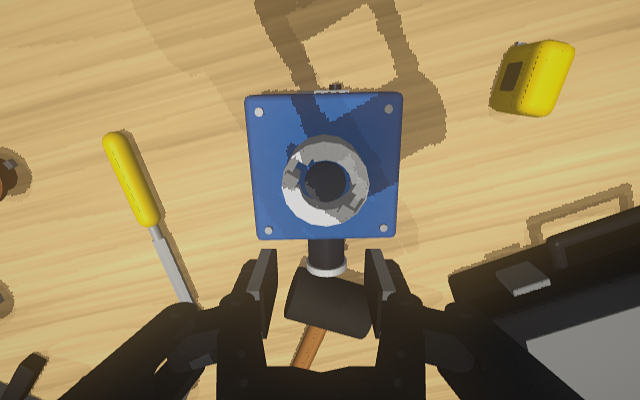

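The collar is at about (325,181), with dark slots at about (304,166) and (350,204). I'll rectify the rim plane to read the gap angle and centre.

Run:
```python
from h import *
im=cv2.imread("pics/port.png");P=dict(np.load("pics/port.npz"))
c0=at_z("wrist",(181,325),.105,P);print(c0)
# rectified: 600px = 120mm; up=+x, left=+y
w=np.array([[c0[0]+sx*.05,c0[1]+sy*.05,.105] for sx,sy in((1,1),(1,-1),(-1,-1),(-1,1))])
src=np.float32([proj("wrist",X,P) for X in w]);dst=np.float32([[0,0],[600,0],[600,600],[0,600]])
o=cv2.warpPerspective(im,cv2.getPerspectiveTransform(src,dst),(600,600),flags=cv2.INTER_CUBIC)
for i in range(0,600,60): cv2.putText(o,str(i),(i,10),0,.35,(0,255,255),1);cv2.putText(o,str(i),(0,i+4),0,.35,(0,255,255),1)
cv2.imwrite("pics/rect.png",o)
```

```text
[0.48137733 0.22690956 0.105     ]
```

View pics/rect.png

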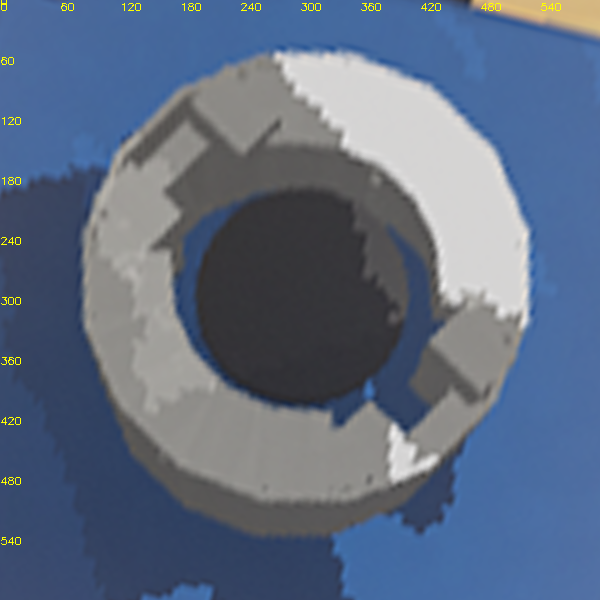

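In the rectified view (6 px/mm), the rim circle is centred at (305,276), which is world (0.485,0.226). The gap corners (245,155)/(180,210) and (365,397)/(430,342) put the gap line at about 44° (0.77 rad) in world. Now to the cap.

```bash
python3 -m pendant '[[[-0.45,-2.85,0,0,0,0,0],[-0.45,-2.85,0,0,0,0,0],[-0.45,-2.85,0,0,0,0,0],[-0.45,-2.85,0,0,0,0,0],[-0.45,-2.85,0,0,0,0,0],[-0.45,-2.85,0,0,0,0,0],[-0.45,-2.85,0,0,0,0,0],[-0.45,-2.85,0,0,0,0,0],[-0.45,-2.85,0,0,0,0,0],[-0.45,-2.85,0,0,0,0,0],[-0.45,-2.85,0,0,0,0,0],[-0.45,-2.85,0,0,0,0,0],[-0.45,-2.85,0,0,0,0,0],[-0.45,-2.85,0,0,0,0,0],[-0.45,-2.85,0,0,0,0,0],[-0.45,-2.85,0,0,0,0,0],[0,0,0.8,0,0,-0.085,0],[0,0,0.8,0,0,-0.085,0],[0,0,0.8,0,0,-0.085,0],[0,0,0.8,0,0,-0.085,0]]]' 60
python3 look.py cap cap .034
python3 - <<'E'
from h import *
im=cv2.imread("pics/cap.png");P=dict(np.load("pics/cap.npz"));s=robot.read_state()
c0=np.array([.448,-.242,.066])
w=np.array([[c0[0]+sx*.05,c0[1]+sy*.05,.066] for sx,sy in((1,1),(1,-1),(-1,-1),(-1,1))])
src=np.float32([proj("wrist",X,P) for X in w]);dst=np.float32([[0,0],[600,0],[600,600],[0,600]])
o=cv2.warpPerspective(im,cv2.getPerspectiveTransform(src,dst),(600,600),flags=cv2.INTER_CUBIC)
for i in range(0,600,60): cv2.putText(o,str(i),(i,10),0,.35,(0,255,255),1);cv2.putText(o,str(i),(0,i+4),0,.35,(0,255,255),1)
cv2.imwrite("pics/caprect.png",o)
E
```

```text
time: 4.15
position: [0.4479, -0.2385, 0.1992]
ee_rot: [3.141, 0.0, -3.037]
contact_force: [-0.3, 0.2, -0.2]
opening: 0.0426
finger_force: 0.0
[ 0.4479 -0.2385  0.1992] [ 3.1414e+00  2.0000e-04 -3.0374e+00] 4.15 0.04264168066921456
0.91 [175. 314.] [ 0.448 -0.243  0.034]
0.86 [144. 419.] [ 0.408 -0.147  0.034]
0.85 [ 50. 327.] [ 0.336 -0.243  0.034]
```

View pics/caprect.png

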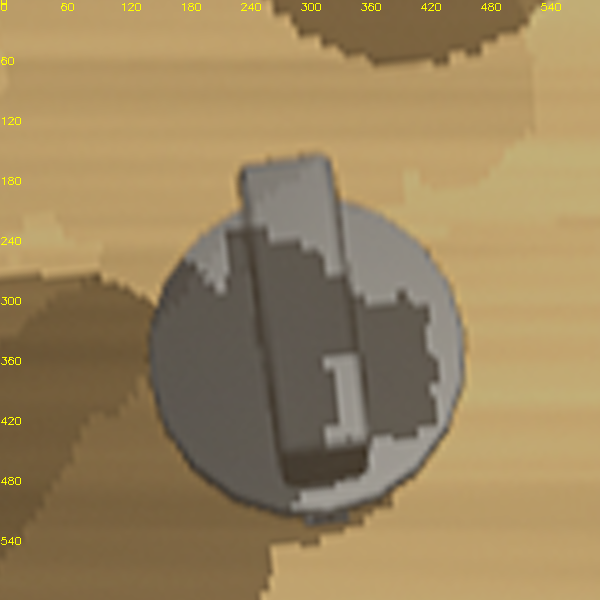

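The bar's top corners are (240,168), (328,155), (367,443) and (280,453). That puts its centre at world (0.447,−0.2427) and its direction at 0.135 rad. I'll align, go down and grip.

```bash
python3 -m pendant '[[[0,0,0,0,0,-0.03,0],[0.12,-0.41,2,0,0,0,0],[0,0,2,0,0,0,0],[0,0,2,0,0,0,0],[0,0,2,0,0,0,0],[0,0,2,0,0,0,0],[0,0,2,0,0,0,0],[0,0,2,0,0,0,0],[0,0,1.2,0,0,0,0],[0,0,1,0,0,0,0],[0,0,0,0,0,0,0],[0,0,0,0,0,0,0.5],[0,0,0,0,0,0,1],[0,0,0,0,0,0,1],[0,0,0,0,0,0,1],[0,0,0,0,0,0,1],[0,0,0,0,0,0,1],[0,0,0,0,0,0,1]]]' 90
```

```text
time: 6.05
position: [0.4477, -0.2443, 0.0383]
ee_rot: [-3.14, 0.002, -3.012]
contact_force: [0.1, 0.2, 6.1]
opening: 0.0142
finger_force: 88.7
```

```bash
python3 -m pendant '[[[0,0,-1,0,0,0,1],[0,0,-2.2,0,0,0,1],[0,0,-2.2,0,0,0,1],[0,0,-2.2,0,0,0,1],[0,0,-2.2,0,0,0,1],[0,0,-2.2,0,0,0,1],[0,0,-2.2,0,0,0,1],[0,0,-2,0,0,0,1],[0,0,0,0,0,0,1],[0,0,0,0,0,0,1]]]' 90
python3 - <<'E'
from h import *
s=robot.read_state();print(s["contact_force"],s["opening"])
im=robot.grab_frame("wrist");save("held",im[180:400,160:480])
E
```

```text
time: 7.05
position: [0.4468, -0.2437, 0.1991]
ee_rot: [3.141, -0.0, -3.012]
contact_force: [-0.5, 0.8, -1.9]
opening: 0.0145
finger_force: 87.9
[-0.5409734   0.84383648 -1.87833953] 0.01454272662039554
```

View pics/held.png

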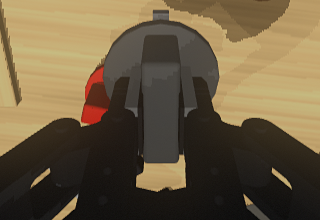

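The cap is held and centred between the pads. Next I'll carry it over the port and turn it to the gap angle.

```bash
python3 -m pendant '[[[-0.58,2.71,0,0,0,0,1],[-0.58,2.71,0,0,0,0,1],[-0.58,2.71,0,0,0,0,1],[-0.58,2.71,0,0,0,0,1],[-0.58,2.71,0,0,0,0,1],[-0.58,2.71,0,0,0,0,1],[-0.58,2.71,0,0,0,0,1],[-0.58,2.71,0,0,0,0,1],[-0.58,2.71,0,0,0,0,1],[-0.58,2.71,0,0,0,0,1],[-0.58,2.71,0,0,0,0,1],[-0.58,2.71,0,0,0,0,1],[-0.58,2.71,0,0,0,0,1],[-0.58,2.71,0,0,0,0,1],[-0.58,2.71,0,0,0,0,1],[-0.58,2.71,0,0,0,0,1],[-0.58,2.71,0,0,0,0,1],[0,0,0,0,0,0,1]]]'
python3 -m pendant '[[[0,0,0.4,0,0,-0.08,1],[0,0,0.4,0,0,-0.08,1],[0,0,0.4,0,0,-0.08,1],[0,0,0.4,0,0,-0.08,1],[0,0,0.4,0,0,-0.08,1],[0,0,0.4,0,0,-0.08,1],[0,0,0.4,0,0,-0.08,1],[0,0,0.4,0,0,-0.083,1],[0,0,0,0,0,0,1],[0,0,0,0,0,0,1]]]'
python3 - <<'E'
from h import *
print(robot.read_state()["contact_force"])
a=robot.grab_frame("wrist");b=robot.grab_frame("scene")
for n in("cap","manifold"):
  for d in robot.trace("scene",n)[:3]: print(n,d["score"],d["position"])
save("pre",np.hstack([cv2.resize(a,(400,250)),cv2.resize(b[200:300,310:470],(400,250),interpolation=cv2.INTER_CUBIC)]))
E
```

```text
time: 8.9
position: [0.4847, 0.2282, 0.1976]
ee_rot: [3.141, -0.002, -3.009]
contact_force: [0.7, 0.2, -1.6]
opening: 0.0143
finger_force: 88.1
time: 9.9
position: [0.4851, 0.2251, 0.1666]
ee_rot: [3.141, -0.002, -2.372]
contact_force: [-0.1, -0.0, -1.3]
opening: 0.0143
finger_force: 88.1
[-0.14957862 -0.04040201 -1.27027512]
cap 0.8 [139.0, 325.0]
cap 0.71 [166.9, 326.7]
cap 0.61 [160.1, 274.0]
manifold 0.95 [256.9, 373.1]
manifold 0.49 [137.3, 269.5]
manifold 0.36 [209.4, 330.6]
```

View pics/pre.png

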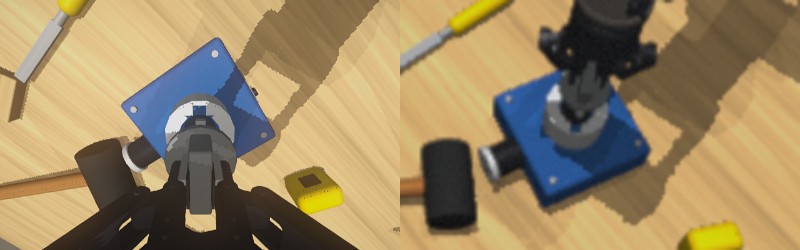

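The wrist view shows the near gap at (200,120), in line with the bar. I'll lower gently and watch the force.

```bash
python3 -m pendant '[[[-0.09,0.05,0.6,0,0,0,1],[0,0,0.6,0,0,0,1],[0,0,0.6,0,0,0,1],[0,0,0.4,0,0,0,1],[0,0,0.2,0,0,0,1],[0,0,0,0,0,0,1]]]'
python3 -m pendant '[[[0,0,0.15,0,0,0,1],[0,0,0.15,0,0,0,1],[0,0,0.15,0,0,0,1],[0,0,0,0,0,0,1]]]'
```

```text
time: 10.7
position: [0.4856, 0.2266, 0.1429]
ee_rot: [3.141, -0.001, -2.369]
contact_force: [0.3, -0.1, -0.0]
opening: 0.0147
finger_force: 88.1
time: 11.1
position: [0.4859, 0.2264, 0.1387]
ee_rot: [-3.141, -0.0, -2.369]
contact_force: [0.6, -2.6, -2.7]
opening: 0.0144
finger_force: 88.1
```

```bash
python3 -m pendant '[[[0,0,0.1,0,0,0,1],[0,0,0.1,0,0,0,1],[0,0,0,0,0,0,1]]]';python3 -m pendant '[[[0,0,0.1,0,0,0,1],[0,0,0.1,0,0,0,1],[0,0,0,0,0,0,1]]]'
```

```text
time: 11.4
position: [0.4858, 0.2264, 0.1367]
ee_rot: [-3.141, -0.0, -2.369]
contact_force: [0.5, -2.4, -1.1]
opening: 0.0148
finger_force: 88.2
time: 11.7
position: [0.4859, 0.2264, 0.1347]
ee_rot: [-3.141, -0.0, -2.369]
contact_force: [0.9, -4.2, -1.2]
opening: 0.0146
finger_force: 88.3
```

The lugs are entering the gaps. I'll ease it sideways by about 0.5 mm and keep pushing.

```bash
python3 -m pendant '[[[0.03,-0.05,0.1,0,0,0,1],[0,0,0.1,0,0,0,1],[0,0,0.1,0,0,0,1],[0,0,0,0,0,0,1]]]';python3 -m pendant '[[[0,0,0.15,0,0,0,1],[0,0,0.15,0,0,0,1],[0,0,0.15,0,0,0,1],[0,0,0,0,0,0,1]]]'
```

```text
time: 12.1
position: [0.486, 0.2262, 0.1321]
ee_rot: [-3.142, 0.001, -2.369]
contact_force: [-1.1, -2.0, 5.6]
opening: 0.0144
finger_force: 89.2
time: 12.5
position: [0.486, 0.2262, 0.1278]
ee_rot: [-3.141, 0.001, -2.369]
contact_force: [-1.5, -3.3, 5.2]
opening: 0.0144
finger_force: 89.5
```

```bash
python3 -m pendant '[[[0.03,-0.03,0.15,0,0,0,1],[0,0,0.15,0,0,0,1],[0,0,0.15,0,0,0,1],[0,0,0,0,0,0,1]]]';python3 -m pendant '[[[0,0,0.15,0,0,0,1],[0,0,0.15,0,0,0,1],[0,0,0.1,0,0,0,1],[0,0,0,0,0,0,1],[0,0,0,0,0,0,1]]]'
```

```text
time: 12.9
position: [0.486, 0.2261, 0.1235]
ee_rot: [3.141, 0.001, -2.369]
contact_force: [-0.9, -2.6, 6.3]
opening: 0.0145
finger_force: 89.6
time: 13.4
position: [0.486, 0.2262, 0.1198]
ee_rot: [3.141, 0.001, -2.369]
contact_force: [-2.4, -1.8, 9.6]
opening: 0.0142
finger_force: 90.0
```

```bash
python3 -m pendant '[[[0,0,0.07,0,0,0,1],[0,0,0,0,0,0.05,1],[0,0,0,0,0,0.05,1],[0,0,0,0,0,0.05,1],[0,0,0,0,0,0.05,1],[0,0,0,0,0,0.05,1],[0,0,0,0,0,0.05,1],[0,0,0,0,0,0,1]]]'; python3 -c "
from h import *;s=robot.read_state();print(s['torque'],s['contact_force'])"
```

```text
time: 14.2
position: [0.4866, 0.2261, 0.1192]
ee_rot: [-3.142, 0.003, -2.671]
contact_force: [-0.7, -2.4, 9.4]
opening: 0.0147
finger_force: 89.7
[-0.48404151  0.20767225 -0.10667497] [-0.73879125 -2.35400153  9.36564445]
```

It turns freely under the rim with low torque. Now the rest, up to about 59°.

```bash
python3 -m pendant '[[[0,0,0,0,0,0.05,1],[0,0,0,0,0,0.05,1],[0,0,0,0,0,0.05,1],[0,0,0,0,0,0.05,1],[0,0,0,0,0,0.05,1],[0,0,0,0,0,0.05,1],[0,0,0,0,0,0.05,1],[0,0,0,0,0,0.05,1],[0,0,0,0,0,0.05,1],[0,0,0,0,0,0.05,1],[0,0,0,0,0,0.05,1],[0,0,0,0,0,0.05,1],[0,0,0,0,0,0.05,1],[0,0,0,0,0,0.05,1],[0,0,0,0,0,0.03,1],[0,0,0,0,0,0,1]]]'; python3 -c "
from h import *;s=robot.read_state();print(s['torque'],s['contact_force'])"
```

```text
time: 15.8
position: [0.4869, 0.2262, 0.1194]
ee_rot: [3.14, 0.003, 2.883]
contact_force: [-0.8, -2.4, 8.1]
opening: 0.0145
finger_force: 89.7
[-0.41499025  0.07992767  0.01517835] [-0.75252043 -2.35483508  8.1298824 ]
```

```bash
for i in 1; do python3 -m pendant '[[[0,0,0,0,0,0.03,1],[0,0,0,0,0,0.03,1],[0,0,0,0,0,0,1]]]'; python3 -c "
from h import *;s=robot.read_state();print(s['torque'])";python3 -m pendant '[[[0,0,0,0,0,0.03,1],[0,0,0,0,0,0,1]]]'; python3 -c "
from h import *;s=robot.read_state();print(s['torque'])"; done
```

```text
time: 16.1
position: [0.4863, 0.2252, 0.1193]
ee_rot: [-3.141, 0.002, 2.824]
contact_force: [-2.0, -5.8, 10.9]
opening: 0.0147
finger_force: 90.0
[-1.12768122  0.35392351  0.24462996]
time: 16.3
position: [0.486, 0.2247, 0.1192]
ee_rot: [-3.14, 0.001, 2.794]
contact_force: [-3.3, -8.5, 11.8]
opening: 0.015
finger_force: 90.2
[-1.62743782  0.48956165  0.2835931 ]
```

The hard stop is felt at about yaw 2.86. I'll back off to the middle of the notch and let the cap up.

```bash
python3 -m pendant '[[[0,0,0,0,0,-0.04,1],[0,0,0,0,0,-0.04,1],[0,0,0,0,0,-0.04,1],[0,0,-0.15,0,0,0,1],[0,0,-0.15,0,0,0,1],[0,0,0,0,0,0,1]]]';python3 -m pendant '[[[0,0,-0.15,0,0,0,1],[0,0,-0.1,0,0,0,1],[0,0,0,0,0,0,1]]]'
python3 -m pendant '[[[0,0,-0.1,0,0,0,1],[0,0,-0.1,0,0,0,1],[0,0,0,0,0,0,1]]]'
```

```text
time: 16.9
position: [0.4866, 0.2261, 0.1223]
ee_rot: [3.14, 0.002, 2.914]
contact_force: [-0.9, -1.6, 7.6]
opening: 0.0147
finger_force: 89.6
time: 17.2
position: [0.4866, 0.2261, 0.1246]
ee_rot: [3.14, 0.002, 2.914]
contact_force: [0.6, -2.3, 6.9]
opening: 0.0146
finger_force: 89.5
time: 17.5
position: [0.4866, 0.2261, 0.1265]
ee_rot: [3.14, 0.002, 2.914]
contact_force: [-0.5, -2.7, 5.9]
opening: 0.0146
finger_force: 89.4
```

It has risen past the 22 mm level, so it is in the notches. A light tug will confirm the lock, then I'll let go.

```bash
python3 -m pendant '[[[0,0,-0.1,0,0,0,1],[0,0,-0.05,0,0,0,1],[0,0,0,0,0,0,1]]]'
```

```text
time: 17.8
position: [0.4865, 0.2261, 0.1273]
ee_rot: [3.14, 0.001, 2.914]
contact_force: [2.5, -0.5, 2.8]
opening: 0.0144
finger_force: 88.8
```

```bash
python3 -m pendant '[[[0,0,0,0,0,0,0.4],[0,0,0,0,0,0,0.2],[0,0,0,0,0,0,0],[0,0,0,0,0,0,0],[0,0,0,0,0,0,0],[0,0,-0.5,0,0,0,0],[0,0,-2,0,0,0,0],[0,0,-2,0,0,0,0],[0,0,-2,0,0,0,0],[0,0,-2,0,0,0,0],[0,0,-2,0,0,0,0],[0,0,0,0,0,0,0],[0,0,0,0,0,0,0]]]' 40
python3 look.py done cap .123
```

```text
time: 19.1
position: [0.4858, 0.2257, 0.2321]
ee_rot: [3.141, 0.0, 2.914]
contact_force: [-0.0, -0.4, -0.4]
opening: 0.0429
finger_force: 0.0
[0.4858 0.2257 0.2321] [3.1413e+00 4.0000e-04 2.9138e+00] 19.1 0.042852285961750704
0.93 [194. 321.] [0.486 0.228 0.123]
0.86 [172.   1.] [ 0.411 -0.015  0.123]
```

View pics/done.png

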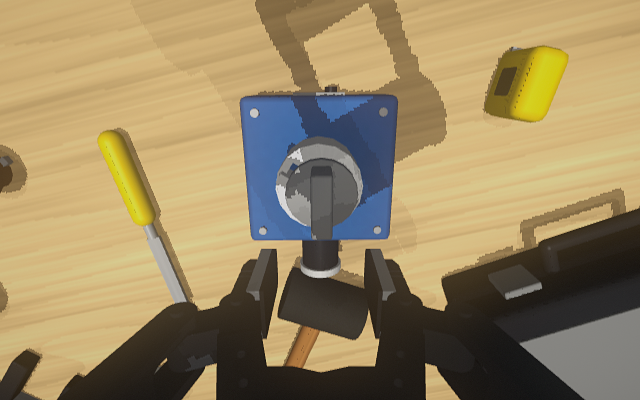

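The cap sits level and centred in the port at (320,187), the gripper is clear of it, and the mallet, chisel and tape in view are where they were.

```bash
python3 -c "
from rig import robot;print(robot.hand_in())"
```

```text
the job is handed in; nothing more can be done
None
```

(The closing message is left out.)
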